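Load the specimen trolley and send it to the courier end

TASK

Push the trolley's red brake pedal fully down to lock it where it stands, then put every blue-capped specimen canister on the table into the trolley's foam rack, one to a pocket, upright and right down. Then flick the pedal fully up, roll the trolley by its handle along its track up against the buffers at the courier end on the left, and push the pedal fully down again to lock it there. Never drag the trolley against its brake, and leave the other things on the table where they are.

Things in the scene. Friction and masses are not known exactly. Their poses are not given: they have to be found in the camera images.
- trolley (a joint): how far the trolley has rolled along its guide track, 0 to 0.20 m. Low four-wheeled trolley, deck 112 x 422 mm, carrying a black foam rack, in rails fixed across the table. Starts at 0 to 0.03, at the right; 0.20 is against the buffers at the left (courier) end. It rolls in the direction from pocket1 to pocket5, within 0.04 rad of world +y. With the brake up about 2 to 4 N rolls it; with it down a rubber foot holds it.
- brake (a joint): brake pedal of the trolley: 0 = fully up, trolley free; 0.77 rad = fully down on its stop, trolley locked. It hinges about a level axis across the track through point pedal_pivot, and stays where it is left (about 6 N at the pedal moves it, and up to 20 N over the last few degrees as the foot bites and may creep the trolley some mm to the left).
- pedal (a point): centre of the red pedal pad, 34 mm wide across the track, 44 mm long, 12 mm thick, with free space at both sides, above and below. It lies 80 mm from the pivot, beyond the left-hand end of the trolley, pointing along the track away from the rack: 30 degrees above level when up (about 106 mm above the table), 14 degrees below level when down (about 46 mm above the table).
- pedal_pivot (a point): hinge point of the pedal, 66 mm above the table; moves with the trolley. Its axes are the track's: y is the rolling direction, z up.
- handle (a point): middle of the trolley's black-sleeved handle bar, level, 19 mm diameter, 66 mm of sleeve lying across the track (along x of the track), on a steel bow, 205 mm above the table. Moves with the trolley; 97 mm (with the pedal down 106 mm) along the track from the pedal pad and 74 mm from pocket5.
- pocket1 (a point): round pocket 1 of 5 in the black foam rack (a row along the track, 70 mm apart, pocket1 at the right-hand end): 63 mm bore, 46 mm deep, floor 66 mm and rack top 112 mm above the table. The point is where the centre of a seated canister lies: on the axis, 45 mm above the floor (111 mm above the table). Axes: y rolling direction, z up.
- pocket2 (a point): round pocket 2 of 5 in the black foam rack (a row along the track, 70 mm apart, pocket1 at the right-hand end): 63 mm bore, 46 mm deep, floor 66 mm and rack top 112 mm above the table. The point is where the centre of a seated canister lies: on the axis, 45 mm above the floor (111 mm above the table). Axes: y rolling direction, z up.
- pocket3 (a point): round pocket 3 of 5 in the black foam rack (a row along the track, 70 mm apart, pocket1 at the right-hand end): 63 mm bore, 46 mm deep, floor 66 mm and rack top 112 mm above the table. The point is where the centre of a seated canister lies: on the axis, 45 mm above the floor (111 mm above the table). Axes: y rolling direction, z up.
- pocket4 (a point): round pocket 4 of 5 in the black foam rack (a row along the track, 70 mm apart, pocket1 at the right-hand end): 63 mm bore, 46 mm deep, floor 66 mm and rack top 112 mm above the table. The point is where the centre of a seated canister lies: on the axis, 45 mm above the floor (111 mm above the table). Axes: y rolling direction, z up.
- pocket5 (a point): round pocket 5 of 5 in the black foam rack (a row along the track, 70 mm apart, pocket1 at the right-hand end): 63 mm bore, 46 mm deep, floor 66 mm and rack top 112 mm above the table. The point is where the centre of a seated canister lies: on the axis, 45 mm above the floor (111 mm above the table). Axes: y rolling direction, z up.
- canister1_center (a point): centre (half-way up) of a specimen canister: upright white cylinder with a blue screw cap and a green stripe, 56 mm diameter, 90 mm tall, about 0.14 kg, heavier at the bottom; z is its axis, towards the cap. Starts standing on the table in front of the track. Absent when None.
- canister2_center (a point): centre (half-way up) of a specimen canister: upright white cylinder with a blue screw cap and a green stripe, 56 mm diameter, 90 mm tall, about 0.14 kg, heavier at the bottom; z is its axis, towards the cap. Starts standing on the table in front of the track. Absent when None.
- canister3_center (a point): centre (half-way up) of a specimen canister: upright white cylinder with a blue screw cap and a green stripe, 56 mm diameter, 90 mm tall, about 0.14 kg, heavier at the bottom; z is its axis, towards the cap. Starts standing on the table in front of the track. Absent when None.
- canister4_center (a point): centre (half-way up) of a specimen canister: upright white cylinder with a blue screw cap and a green stripe, 56 mm diameter, 90 mm tall, about 0.14 kg, heavier at the bottom; z is its axis, towards the cap. Starts standing on the table in front of the track. Absent when None.
- canister5_center (a point): centre (half-way up) of a specimen canister: upright white cylinder with a blue screw cap and a green stripe, 56 mm diameter, 90 mm tall, about 0.14 kg, heavier at the bottom; z is its axis, towards the cap. Starts standing on the table in front of the track. Absent when None.
- wipes_tub_center (a point): bystander: white and yellow wipes tub with a grey lid, 68 mm diameter, 97 mm tall, standing among the canisters; not to be loaded. Point 48 mm up.
- kit_box_center (a point): bystander: brown and green carton, 75 x 55 x 60 mm, standing among the canisters; not to be loaded. Point 30 mm up.

How it is judged:
By the outcome, as a careful person would: the job done as asked, in the order asked, and still so for the second after the job is handed in, with the robot touching nothing.
Of canister1, canister2, canister3, canister4, canister5 only 3 to 5 are there at a start; the rules pass over those that are not, and their reading is None.
At some moment in a run one of canister1, canister2, canister3, canister4, canister5 may be knocked a few centimetres aside while the robot is not near it.
It also fails if it takes over 210 s, if anything falls off the work surface, if the arm or the gripper's body presses on something with over 40 N, if the wrist force passes 120 N, or if a joint passes its speed limit or range.

ROBOT

A 6-joint arm with a two-finger parallel gripper is mounted at the origin on the work surface. World frame = base frame: x ahead of the robot, y to its left, z up, the work surface at z = 0. Lengths are in m, angles in degrees, forces in N, time in s.
With the tool pointing down it reaches from about 0.4 to 0.825 m from the base axis. Payload 7 kg.
Tool frame: the origin (TCP) lies midway between the tips of the shut fingers; the grasp point (between the pads) lies 19 mm behind it; z points along the fingers, y is the direction in which the jaws open and shut (so a half turn about z gives the same grasp; the last joint's range is limited). The gripper opens to 88 mm and grips with 3 to 60 N. Pads are 19 mm wide; open, the fingers measure 130 mm over their backs; the gripper's body (78 mm by 193 mm) begins 47 mm behind the grasp point.
Start: joints at [16.507, 20.546, 0.682, 0, -70.136, -16.507], TCP at [0.675, -0, 0.227] pointing down, gripper open.
Joint ranges: [-176.03, 176.03], [-82.01, 121.73], [-58.28, 71.71], [-173.87, 95.51], [-174.79, -0.11], [-173.66, 173.66]. Speed limits (degrees/s): [136.94, 136.94, 172.46, 180, 180, 180].

INTERFACE

Orientations are given as a 3x3 rotation matrix whose columns are the frame's x, y, z axes.
In Python, from rig import robot gives the robot as it stands. Calls block until the motion is done:
- robot.goto(position, orientation): joint-space move of the TCP to a pose.
- robot.servo_line(position, ori=None, speed=0.15): straight line of the TCP; ori=None keeps the orientation; speed is the mean speed in m/s.
- robot.movej(angles): joint-space move.
- robot.move_gripper(opening): opening from 0.0 (shut) to 1.0 (fully open); the grip force is fixed at half the most; returns when the fingers have stopped.
- robot.dwell(seconds).
- robot.ik(position, orientation): joint angles nearest the present ones, or None.
- robot.grab_frame(name): name is "scene" or "side" or "wrist"; returns (picture, depth): 480x640x3 uint8, red, green, blue; 480x640 float32, m along the optical axis (not along the pixel's ray), 0 where there is no reading.
- robot.camera_info(name): a dict with "vfov" (degrees; the focal length in pixels is half the picture's height over the tangent of half this angle, whatever the lens; pixels are square), "cx", "cy" (the principal point, pixels), "view" (4x4, takes a point from world to camera coordinates); the wrist camera has in their place "T_tool_cam" (4x4, takes a point from camera to tool coordinates, whose origin is the TCP and whose axes are the flange's). Camera axes: x right, y down, z forward; pixel columns grow to the right and rows downward; lengths in m; the calibration is good to about 2 mm. The wrist camera is an equidistant fisheye: a pixel r from the principal point sees the ray r / f radians off the axis. A picture is of the moment at which its call begins: read the wrist's pose just before it. camera_info takes no time and is no camera call.
A pose or a line that the arm cannot do raises robot.Unreachable and nothing moves.
- robot.job_done(): hands the job in, once; it reports no verdict.
Readings, each from a call of its own:
- robot.read_t(): time.
- robot.read_qpos(): joint angles.
- robot.read_qvel(): joint speeds.
- robot.read_effort(): joint torques, N m.
- robot.read_position(): TCP position.
- robot.read_tcp_rot(): TCP orientation.
- robot.read_force(): force on the tool from outside, world axes, zero at the start.
- robot.read_ft_torque(): the same for the moment, N m.
- robot.read_grip_width(): opening from 0.0 (shut) to 1.0 (fully open).
Only numpy, scipy, OpenCV 4.12 (cv2) and the standard library are available. Lean on these libraries where they do the work, as an engineer would, in place of code of your own. Each camera call takes 0.05 s, during which the arm holds its last target.

## Working session

There is one attempt and no reset: what is moved stays moved. The work goes in short steps, each a Python script; the robot and the scene stay as the last script left them, time stands still between calls to the robot, and variables do not carry over. Pictures are saved under pics/ and viewed, and the job is handed in when it is done.

```bash
ls; mkdir -p pics; python3 - <<'E'
from rig import robot
import cv2,numpy as np
for n in ["scene","side","wrist"]:
    im,d=robot.grab_frame(n); cv2.imwrite(f"pics/{n}0.png",im[:,:,::-1]); np.save(f"pics/{n}0d.npy",d)
    print(n,{k:np.round(v,4).tolist() for k,v in robot.camera_info(n).items() if not isinstance(v,str)}, d.min(),d.max())
print(robot.read_t(),robot.read_tcp_rot())
E
```

```text
pics
scene {'vfov': 46.655, 'cx': 324.1418, 'cy': 238.0597, 'view': [[0.52, 0.8541, 0.013, -0.2787], [0.7101, -0.4238, -0.5622, -0.3007], [-0.4747, 0.3016, -0.8269, 1.6268], [0.0, 0.0, 0.0, 1.0]]} 0.0 3.3160741
side {'vfov': 48.9801, 'cx': 316.5214, 'cy': 247.3993, 'view': [[0.8343, -0.5511, -0.0127, -0.4598], [-0.3765, -0.5529, -0.7433, 0.3192], [0.4026, 0.6249, -0.6688, 1.1721], [0.0, 0.0, 0.0, 1.0]]} 0.0 3.9989147
wrist {'vfov': 65.7065, 'cx': 318.4256, 'cy': 236.5498, 'T_tool_cam': [[-0.0009, -0.9578, -0.2876, 0.0773], [1.0, -0.0008, -0.0003, 0.0004], [0.0001, -0.2876, 0.9578, -0.1589], [0.0, 0.0, 0.0, 1.0]]} 0.0 1.2325429
0.15 [[-6.46742080e-05 -9.99999191e-01 -1.27031994e-03]
 [-9.99999980e-01  6.49129409e-05 -1.87890979e-04]
 [ 1.87973287e-04  1.27030776e-03 -9.99999175e-01]]
```

View pics/scene0.png

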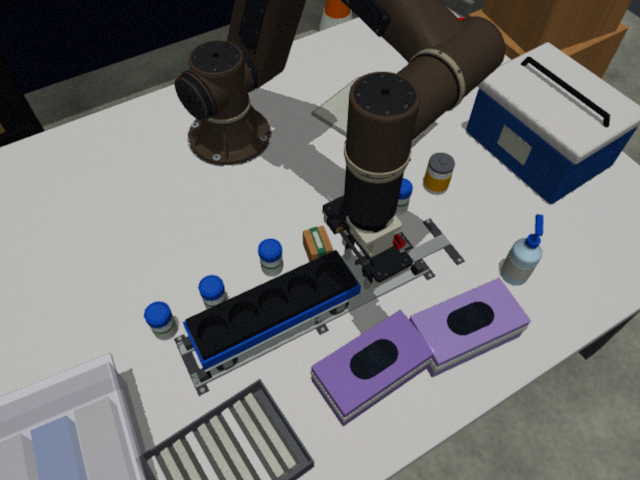

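View pics/side0.png

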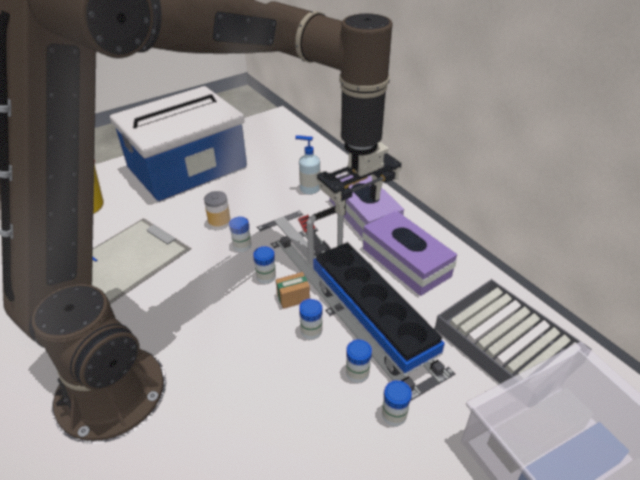

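View pics/wrist0.png

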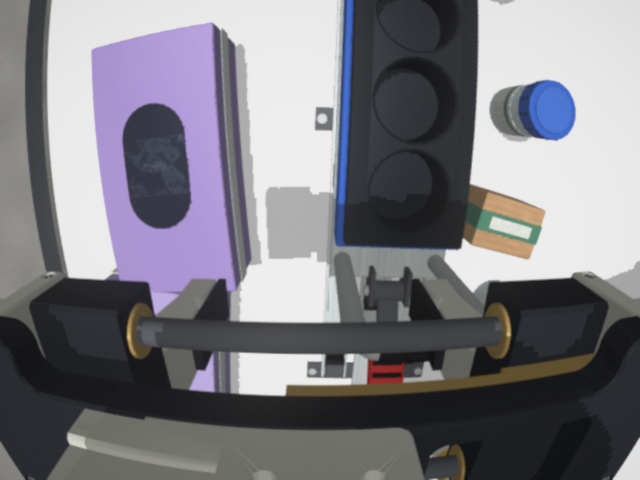

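All five canisters are visible in the side view, with caps at about (240,228), (264,258), (311,312), (359,353) and (397,396). The tub is at (217,208), the carton at (293,290), and the rack, pedal and handle are under the gripper. I'll project the depth to world points.

```bash
cat > h.py <<'E'
import numpy as np,cv2
from rig import robot
def cloud(name,im,d):
    c=robot.camera_info(name); f=240/np.tan(np.radians(c['vfov']/2))
    v,u=np.mgrid[0:480,0:640]
    P=np.stack([(u-c['cx'])/f*d,(v-c['cy'])/f*d,d],-1)
    V=np.array(c['view']); W=(P-V[:3,3])@V[:3,:3]
    W[d<=0]=np.nan
    return W
def hsv(im): return cv2.cvtColor(im,cv2.COLOR_RGB2HSV)
def caps(name,im,d,zlo=.08,zhi=.10):
    """blue cap-top circle centres by depth"""
    W=cloud(name,im,d); h=hsv(im)
    m=(h[...,0]>100)&(h[...,0]<128)&(h[...,1]>150)&(h[...,2]>60)
    out=[]
    n,l,s,c=cv2.connectedComponentsWithStats(m.astype(np.uint8))
    for i in range(1,n):
        if s[i,4]<80: continue
        P=W[l==i]; P=P[np.isfinite(P[:,0])]
        if len(P)<30: continue
        zt=np.percentile(P[:,2],95); 
        T=P[abs(P[:,2]-zt)<.006]
        if len(T)<20: continue
        (x,y),r=cv2.minEnclosingCircle(T[:,:2].astype(np.float32)); md=T.mean(0)
        out.append((x,y,r,zt,md[0],md[1],s[i,4],c[i][0],c[i][1]))
    return np.array(out)
def grab(n,tag):
    im,d=robot.grab_frame(n); cv2.imwrite(f"pics/{n}{tag}.png",im[:,:,::-1]); np.save(f"pics/{n}{tag}d.npy",d); return im,d
def load(n,tag): return cv2.imread(f"pics/{n}{tag}.png")[:,:,::-1].copy(),np.load(f"pics/{n}{tag}d.npy")
E
python3 - <<'E'
from h import *
np.set_printoptions(suppress=True,precision=4,linewidth=150)
for n in ["scene","side"]:
    im,d=load(n,0); print(n); print(caps(n,im,d))
    W=cloud(n,im,d); h=hsv(im)
    m=((h[...,0]<8)|(h[...,0]>172))&(h[...,1]>150)&(h[...,2]>80)&np.isfinite(W[...,0])&(W[...,0]>.4)&(abs(W[...,1])<.4)&(W[...,2]<.2)
    P=W[m]; print("red",len(P),np.median(P,0),P.min(0),P.max(0))
    # rack top
    m=(h[...,2]<60)&(abs(W[...,2]-.112)<.005)&(W[...,1]<.1)
    P=W[m]; r=cv2.minAreaRect(P[:,:2].astype(np.float32)); print("rack",len(P),r,np.median(P,0))
    m=(abs(W[...,2]-.21)<.012)&(W[...,1]<.3)&(W[...,1]>-.1)
    P=W[m]; print("z.2",len(P), P[::max(1,len(P)//12)])
E
```

```text
scene
[[   0.4593    0.6094    0.1128    0.1678    0.4673    0.6115  147.      510.415   114.7823]
 [   0.6678    0.7392    0.1142    0.1491    0.6723    0.7246 1054.      588.3074  168.5949]
 [   0.7756    0.4042    0.0269    0.1963    0.7756    0.4028  296.      535.5709  233.098 ]
 [   0.4662   -0.1065    0.0286    0.0942    0.4653   -0.1073  437.      269.6224  249.9931]
 [   0.4859   -0.2664    0.029     0.0941    0.4867   -0.2672  491.      210.9796  287.3992]
 [   0.6012   -0.1702    0.1953    0.0996    0.6419   -0.2059 1615.      272.592   328.2285]
 [   0.4876   -0.3935    0.029     0.0936    0.4875   -0.3944  534.      157.1835  314.3577]]
red 75 [0.6173 0.1533 0.1165] [0.5977 0.1417 0.1078] [0.6303 0.1613 0.1225]
rack 4122 ((0.048657774925231934, -0.17445632815361023), (1.2471463680267334, 0.4727118909358978), 5.648398399353027) [ 0.6009 -0.179   0.1125]
z.2 735 [[ 0.0331  0.1837  0.2219]
 [ 0.0449  0.1346  0.2142]
 [ 0.0505  0.0991  0.2165]
 [ 0.0485  0.102   0.2041]
 [ 0.0596  0.0427  0.2209]
 [ 0.0681  0.0103  0.2217]
 [ 0.0701  0.0026  0.2136]
 [ 0.0679  0.0021  0.2023]
 [ 0.0689 -0.0156  0.2011]
 [ 0.0803 -0.0544  0.2175]
 [ 0.081  -0.0377  0.2039]
 [ 0.0845 -0.0709  0.212 ]
 [ 0.0875 -0.0771  0.2008]]
side
[[   0.45      0.6175    0.1139    0.16      0.4449    0.606  2494.      167.3296  169.2041]
 [   0.4621    0.1131    0.0269    0.0936    0.4613    0.1121  292.      263.613   255.4863]
 [   0.5942   -0.1775    0.1905    0.0988    0.5584   -0.2342 1543.      377.7939  326.8827]
 [   0.4606   -0.1131    0.0282    0.0935    0.4601   -0.1129  364.      310.1703  309.6621]
 [   0.4825   -0.2712    0.0281    0.093     0.4817   -0.2722  470.      358.7809  351.7149]
 [   0.4842   -0.3981    0.028     0.0929    0.4836   -0.3996  584.      397.4281  393.9743]]
  return _methods._mean(a, axis=axis, dtype=dtype,
  ret = um.true_divide(
Traceback (most recent call last):
ValueError: zero-size array to reduction operation minimum which has no identity
```

```bash
cat >> h.py <<'E'
np.set_printoptions(suppress=True,precision=4,linewidth=150)
RD=np.array([[0,-1,0],[-1,0,0],[0,0,-1.]])
def ray(name,uv,pose=None):
    """origin, dirs in world for pixels (N,2)"""
    uv=np.atleast_2d(np.asarray(uv,float)); c=robot.camera_info(name); f=240/np.tan(np.radians(c['vfov']/2))
    a=(uv-[c['cx'],c['cy']])/f
    if name=='wrist':
        th=np.linalg.norm(a,axis=1,keepdims=True); k=np.where(th>1e-9,np.sin(th)/np.maximum(th,1e-9),1)
        D=np.hstack([a*k,np.cos(th)]); p,R=pose; T=np.array(c['T_tool_cam'])
        return p+R@T[:3,3], D@T[:3,:3].T@R.T
    V=np.array(c['view']); return -V[:3,:3].T@V[:3,3], np.hstack([a,np.ones((len(a),1))])@V[:3,:3]
def onplane(name,uv,z,pose=None):
    o,D=ray(name,uv,pose); return o+D*((z-o[2])/D[:,2:3])
def wcloud(d,pose):
    v,u=np.mgrid[0:480,0:640]; o,D=ray('wrist',np.stack([u.ravel(),v.ravel()],1),pose)
    R=pose[1]; zc=R@np.array(robot.camera_info('wrist')['T_tool_cam'])[:3,2]
    W=o+D*(d.ravel()/(D@zc))[:,None]; W[d.ravel()<=0]=np.nan
    return W.reshape(480,640,3)
def wgrab(tag):
    p=np.array(robot.read_position()); R=np.array(robot.read_tcp_rot()); im,d=grab('wrist',tag); np.savez(f"pics/pose{tag}.npz",p=p,R=R); return im,d,(p,R)
def wload(tag):
    z=np.load(f"pics/pose{tag}.npz"); return (*load('wrist',tag),(z['p'],z['R']))
def bluemask(im):
    h=hsv(im); return ((h[...,0]>100)&(h[...,0]<128)&(h[...,1]>150)&(h[...,2]>60)).astype(np.uint8)
def topcircle(name,m,z,pose=None,tol=None):
    """silhouette pixels of cap projected to plane z -> enclosing; returns center by circle radius known"""
    pass
E
python3 - <<'E'
from h import *
p=robot.read_position()
robot.servo_line([p[0],p[1],.35],speed=.25)
robot.goto([.56,-.06,.42],RD)
wgrab(1); grab('scene',1); grab('side',1); print(robot.read_t())
E
```

```text
1.5833
```

View pics/wrist1.png

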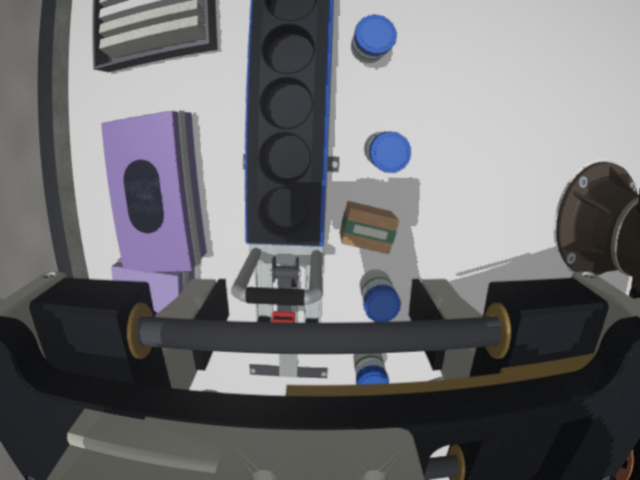

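View pics/side1.png

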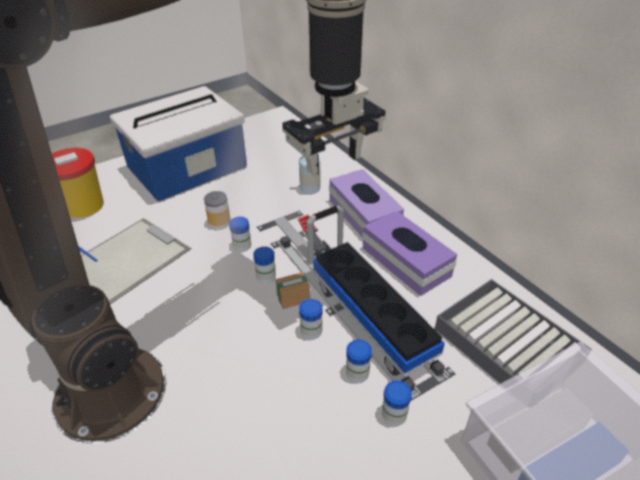

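The frames give a clear view of the rack, carton and caps. In the wrist view the pockets lie at u≈290, v≈0–210, the handle bar is at (275,296) and the red pedal at (283,317). I'll get the pocket rims from depth holes, projected onto z=0.112.

```bash
cat >> h.py <<'E'
def getW(name,im,d,pose=None): return wcloud(d,pose) if name=='wrist' else cloud(name,im,d)
def fitc(P):
    A=np.c_[2*P,np.ones(len(P))]; s=np.linalg.lstsq(A,(P**2).sum(1),rcond=None)[0]
    return s[0],s[1],np.sqrt(max(0,s[2]+s[0]**2+s[1]**2))
def pockets(name,im,d,pose=None):
    W=getW(name,im,d,pose); h=hsv(im)
    reg=(W[...,0]>.5)&(W[...,0]<.72)&(W[...,1]>-.45)&(W[...,1]<.3)
    m=(reg&(W[...,2]<.106)&(W[...,2]>.055)&(h[...,2]<75)).astype(np.uint8)
    m=cv2.morphologyEx(m,cv2.MORPH_OPEN,np.ones((3,3)))
    n,l,s,c=cv2.connectedComponentsWithStats(m); out=[]
    for i in range(1,n):
        if s[i,4]<150: continue
        ct=max(cv2.findContours((l==i).astype(np.uint8),cv2.RETR_EXTERNAL,cv2.CHAIN_APPROX_NONE)[0],key=len)[:,0]
        Q=onplane(name,ct,.112,pose)[:,:2]; x,y,r=fitc(Q)
        res=np.abs(np.linalg.norm(Q-[x,y],axis=1)-r).mean()
        out.append((x,y,r,res,s[i,4],*c[i]))
    return np.array(out)
def capfit(name,im,pose=None,z=.09,d=None):
    """cap top: blue blob; use depth to keep top surface; returns mean of mask region on plane"""
    W=getW(name,im,d,pose); m=bluemask(im); n,l,s,c=cv2.connectedComponentsWithStats(m); out=[]
    for i in range(1,n):
        if s[i,4]<150 : continue
        k=(l==i); zz=W[...,2][k]; zz=zz[np.isfinite(zz)]
        if len(zz)<50: continue
        zt=np.percentile(zz,90); t=(k&(abs(W[...,2]-zt)<.007)).astype(np.uint8)
        cs=cv2.findContours(t,cv2.RETR_EXTERNAL,cv2.CHAIN_APPROX_NONE)[0]
        if not cs: continue
        ct=max(cs,key=len)[:,0]
        Q=onplane(name,ct,z,pose)[:,:2]; x,y,r=fitc(Q)
        if .02<r<.04: out.append((x,y,r,zt,s[i,4],*c[i]))
    return np.array(out)
E
python3 - <<'E'
from h import *
for n in ["wrist","scene","side"]:
    if n=='wrist': im,d,ps=wload(1)
    else: (im,d),ps=load(n,1),None
    print(n,'\n',pockets(n,im,d,ps)); print(capfit(n,im,ps,.09,d))
    W=getW(n,im,d,ps);h=hsv(im)
    m=((h[...,0]<8)|(h[...,0]>172))&(h[...,1]>130)&(h[...,2]>80)&(W[...,0]>.5)&(abs(W[...,1])<.35)&(W[...,2]<.16)
    P=W[m]; print('red',len(P),np.median(P,0) if len(P) else '')
    m=(h[...,2]<70)&(W[...,0]>.55)&(W[...,0]<.7)&(abs(W[...,1]-.05)<.06)&(W[...,2]<.225)&(W[...,2]>.195)
    P=W[m]; print('handle',len(P), (P.min(0),P.max(0),P.mean(0)) if len(P) else '')
E
```

```text
wrist 
 [[   0.594    -0.2978    0.0218    0.0049  752.      289.8816    8.016 ]
 [   0.5961   -0.239     0.03      0.0006 1798.      288.2108   49.2358]
 [   0.5986   -0.1696    0.0302    0.0004 1888.      286.2341  103.063 ]
 [   0.6014   -0.1008    0.0302    0.0004 1849.      284.5825  157.4197]
 [   0.604    -0.0311    0.0299    0.0006 1708.      283.4678  211.1856]]
[[  0.4847  -0.2661   0.0256   0.0912 505.     373.3584  34.7426]
 [  0.4643  -0.1078   0.0255   0.0915 702.     389.235  153.7479]
 [  0.4644   0.1159   0.0258   0.0918 865.     382.0197 304.7422]]
red 178 [0.6106 0.1255 0.1036]
handle 897 (array([0.5748, 0.0326, 0.2013]), array([0.6393, 0.0529, 0.2169]), array([0.6066, 0.0403, 0.2127]))
scene 
 [[  0.6075  -0.0307   0.0291   0.0009 501.     329.7645 274.5589]
 [  0.6045  -0.1002   0.0293   0.0008 531.     301.9774 287.6648]
 [  0.6021  -0.1704   0.029    0.0008 546.     273.1813 301.5201]
 [  0.5996  -0.2399   0.0289   0.0012 576.     243.6163 315.6302]
 [  0.5965  -0.3094   0.0292   0.0008 612.     212.933  330.1029]]
[[  0.4708   0.2672   0.0263   0.0928 360.    
[... 536 characters left out ...]
4 295.     340.7051 259.1017]
 [  0.5997  -0.1053   0.0281   0.0011 333.     356.7447 275.8078]
 [  0.5963  -0.1743   0.0278   0.0013 360.     373.3361 293.7556]
 [  0.5942  -0.2445   0.0281   0.0012 410.     391.8927 313.1732]
 [  0.5911  -0.3141   0.0284   0.0009 467.     411.469  334.0921]]
[[  0.46     0.1096   0.0244   0.0923 258.     263.562  255.9612]
 [  0.46    -0.1125   0.0256   0.0924 372.     310.1156 309.6478]
 [  0.4817  -0.2723   0.0262   0.0923 471.     358.7367 351.6985]
 [  0.4835  -0.3995   0.0266   0.0922 584.     397.4863 393.9795]]
red 55 [0.6009 0.1436 0.1118]
handle 107 (array([0.5764, 0.0297, 0.2052]), array([0.6377, 0.0431, 0.2184]), array([0.6068, 0.036 , 0.2116]))
```

```bash
cat >> h.py <<'E'
T=np.array([.038,.9993]); T/=np.linalg.norm(T)          # track direction
X=np.array([T[1],-T[0]])                                 # across track (x of track)
def Rdown(flip=False,jaw='x',tilt=0):
    """jaw along track x or y; flip -> camera on +y side (jaw x). tilt rad about track x axis"""
    x3=np.array([*X,0]); y3=np.array([*T,0]); z=np.array([0,0,-1.])
    if jaw=='x': ty = x3 if flip else -x3
    else: ty = y3 if not flip else -y3
    R=np.column_stack([np.cross(ty,z),ty,z])
    if tilt: R=cv2.Rodrigues(x3*tilt)[0]@R
    return R
P5=np.array([.6045,-.0318])
HAND=P5+.074*T
PIV=HAND+.0277*T      # pad up 97 from handle, minus 69.3
def padxy(th): return PIV+.08*np.cos(th)*T, .066+.08*np.sin(th)
E
python3 - <<'E'
from h import *
c,z=padxy(np.radians(30)); print(PIV,c,z)
R=Rdown(True); print(robot.ik([*c,.2],R),robot.ik([*c,.05],R), robot.ik([*c,.2],Rdown()))
for nm in [True,False]: print(robot.ik([*HAND,.25],Rdown(nm,'y')),robot.ik([*(HAND+.2*T),.19],Rdown(nm,'y')))
print(robot.ik([*(c+.2*T),.05],R))
for p in [(.464,.113),(.4644,-.108),(.4847,-.267),(.487,-.395),(.4708,.267),(.593,-.31)]: print(robot.ik([*p,.05],Rdown()),robot.ik([*p,.05],Rdown(True)))
E
```

```text
[0.6084 0.0698] [0.611  0.1391] 0.106
[ 30.6452  17.0488  -7.9507   0.     -65.0005 147.1771] [ 30.6452  25.2254 -17.5747   0.     -47.1999 147.1771] [ 30.6452  17.0488  -7.9507   0.     -65.0005 -32.8229]
[ 22.3343  13.5604  -6.0492   0.     -70.3904  65.488 ] [ 38.3551  20.5651  -4.1755   0.     -65.2594  49.4672]
[  22.3343   13.5604   -6.0492    0.      -70.3904 -114.512 ] [  38.3551   20.5651   -4.1755    0.      -65.2594 -130.5328]
[ 44.4958  31.3325  -6.5427   0.     -52.1248 133.3265]
[ 37.3668  13.4719 -36.6566   0.     -39.8715 -39.5445] [ 37.3668  13.4719 -36.6566   0.     -39.8715 140.4555]
[ 10.6283  13.408  -36.7506   0.     -39.8414 -12.8061] [ 10.6283  13.408  -36.7506   0.     -39.8414 167.1939]
[ -8.5689  19.5582 -27.1872   0.     -43.2545   6.3912] [  -8.5689   19.5582  -27.1872    0.      -43.2545 -173.6088]
[-21.2342  25.2585 -17.5166   0.     -47.2249  19.0565] [ -21.2342   25.2585  -17.5166    0.      -47.2249 -160.9435]
[ 50.3133  18.6063 -28.7318   0.     -42.6619 -52.491 ] [ 50.3133  18.6063 -28.7318   0.     -42.6619 127.509 ]
[-10.9423  28.5071 -11.723    0.     -49.77     8.7646] [ -10.9423   28.5071  -11.723     0.      -49.77   -171.2354]
```

```bash
cat >> h.py <<'E'
def pushdown(off=0.0,zstart=.15,zmin=.045,fmax=36):
    """shut fingers press pedal; follow arc. off: trolley displacement along track vs PIV"""
    R=Rdown(True); log=[]
    c,_=padxy(np.radians(30)); c=c+off*T
    robot.move_gripper(0.0)
    robot.goto([*c,.25],R); robot.servo_line([*c,zstart],speed=.2)
    f0=np.array(robot.read_force()); z=zstart
    while z>zmin:
        z-=.003
        s=np.clip((z-.007-.066)/.08,-.25,.5); y=.08*np.sqrt(1-s*s)
        q=PIV+(y+off)*T
        robot.servo_line([*q,z],speed=.06)
        f=np.array(robot.read_force())-f0; log.append((z,robot.read_position()[2],*f))
        if np.linalg.norm(f)>fmax: break
    robot.dwell(.2); f=np.array(robot.read_force())-f0; log.append((z,robot.read_position()[2],*f))
    return np.array(log)
E
python3 - <<'E'
from h import *
print(pushdown()); 
robot.servo_line([*robot.read_position()[:2],.25],speed=.2)
grab('side',2); grab('scene',2)
print(robot.read_t())
E
```

```text
[[  0.147    0.1481  -0.0057  -0.2535  -0.3308]
 [  0.144    0.144   -0.9901  -0.7259  -0.554 ]
 [  0.141    0.1407  -0.0049  -0.5478  -0.8676]
 [  0.138    0.1377  -0.199   -1.4339  -0.2336]
 [  0.135    0.1348  -0.1449  -0.351   -0.4182]
 [  0.132    0.1317  -0.3456  -1.2741  -0.4487]
 [  0.129    0.1287  -0.4559  -1.3017   0.3062]
 [  0.126    0.1258  -0.1793  -0.5569   0.592 ]
 [  0.123    0.1227  -0.7937  -0.7725  -0.7619]
 [  0.12     0.1197  -0.0152  -0.2063  -1.1542]
 [  0.117    0.1167  -1.4792  -0.7975  -0.6768]
 [  0.114    0.1142   0.2152  -0.6924   0.0462]
 [  0.111    0.1111  -0.4229  -0.7338   1.2403]
 [  0.108    0.1079   1.2956  -0.9102   1.9967]
 [  0.105    0.1048   0.5708  -1.1846   0.4435]
 [  0.102    0.1017   0.0916  -0.7963   1.0698]
 [  0.099    0.0987  -0.3285  -0.7207   0.8137]
 [  0.096    0.0957   0.4002  -0.154   -0.063 ]
 [  0.093    0.0927   0.1721   0.0238  -0.4022]
 [  0.09     0.0897   0.0347   0.2879   1.0279]
 [  0.087    0.0867  -0.3435   0.103    0.4573]
 [  0.084    0.0837   0.382   -0.4871   0.4007]
 [  0.081    0.0807  -0.3352  -1.3372   1.0404]
 [  0.078    0.0777  -1.1658  -0.206    0.6796]
 [  0.075    0.0747  -0.1344   0.5631  -0.3134]
 [  0.072    0.0717  -0.1527  -0.2344   0.0232]
 [  0.069    0.0691  -1.6148   1.1959   3.0519]
 [  0.066    0.0669  -2.6965   4.6169   7.8824]
 [  0.063    0.0648  -5.6782  10.5218  11.5069]
 [  0.06     0.0626  -7.1299  14.2898  14.2486]
 [  0.057    0.0603  -8.291   18.7635  18.3606]
 [  0.054    0.058   -9.1806  23.0321  19.8068]
 [  0.051    0.0553  -8.9618  22.2836  22.2259]
 [  0.048    0.0548 -17.2491  22.9041  41.111 ]
 [  0.048    0.0548 -17.1945  24.0204  40.1203]]
16.0
```

```bash
python3 - <<'E'
from h import *
a=[load(n,2)[0] for n in ('side','scene')]
s=cv2.resize(a[0][150:310,220:420],(800,640))[:, :]; t=cv2.resize(a[1][180:320,290:490],(800,560))
cv2.imwrite('pics/c2a.png',cv2.resize(s,(700,560))[:,:,::-1]);cv2.imwrite('pics/c2b.png',t[:,:,::-1])
E
```

```text
(no output)
```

View pics/c2a.png

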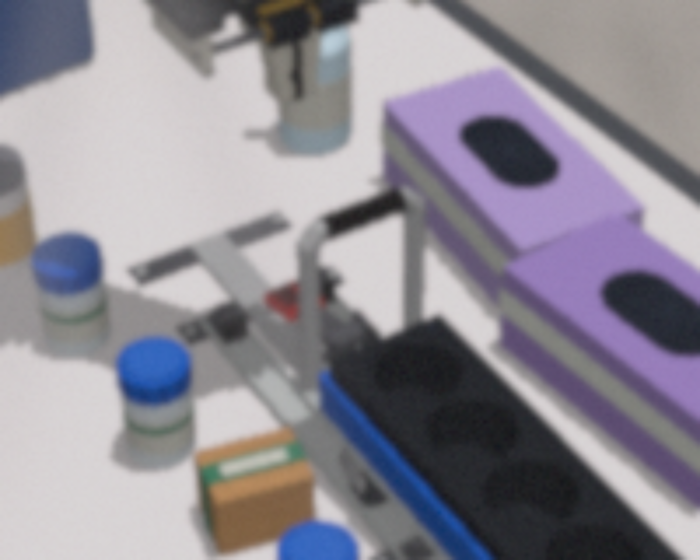

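View pics/c2b.png

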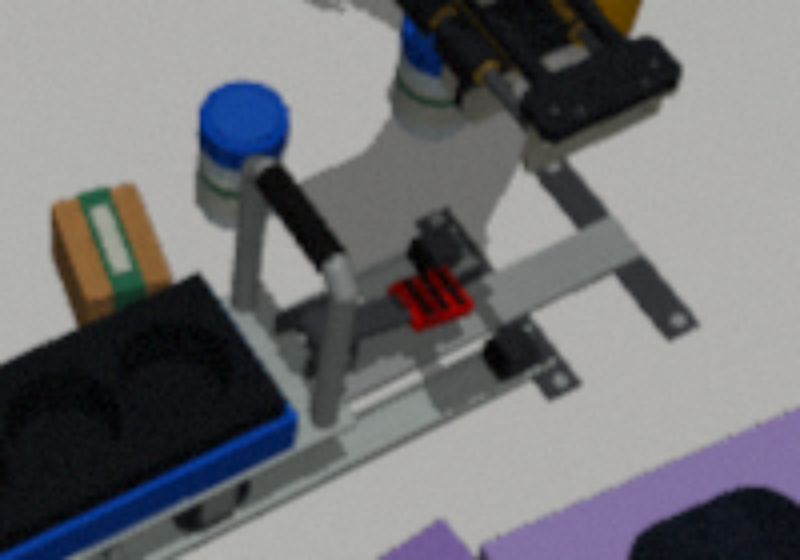

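```bash
cat >> h.py <<'E'
def red(name,im,d,pose=None,ymax=.45):
    W=getW(name,im,d,pose);h=hsv(im)
    m=((h[...,0]<8)|(h[...,0]>172))&(h[...,1]>130)&(h[...,2]>70)&(W[...,0]>.5)&(W[...,0]<.72)&(abs(W[...,1])<ymax)&(W[...,2]<.16)
    P=W[m]; 
    if len(P)<10: return len(P)
    s=(P[:,:2]-PIV)@T; k=np.polyfit(s,P[:,2],1)
    return len(P),np.median(P,0),'s range',np.percentile(s,[2,98]),'slope deg',np.degrees(np.arctan(k[0]))
E
python3 - <<'E'
from h import *
for tag in (1,2):
  for n in ["scene","side"]:
    im,d=load(n,tag); print(tag,n,red(n,im,d)); print(pockets(n,im,d)[:,:4])
im,d,ps=wload(1); print(red('wrist',im,d,ps))
E
```

```text
1 scene (209, array([0.6147, 0.1416, 0.1094]), 's range', array([0.052, 0.099]), 'slope deg', np.float64(-13.248847842133246))
[[ 0.6075 -0.0307  0.0291  0.0009]
 [ 0.6045 -0.1002  0.0293  0.0008]
 [ 0.6021 -0.1704  0.029   0.0008]
 [ 0.5996 -0.2399  0.0289  0.0012]
 [ 0.5965 -0.3094  0.0292  0.0008]]
1 side (55, array([0.6009, 0.1436, 0.1118]), 's range', array([0.0499, 0.0834]), 'slope deg', np.float64(23.91891295906313))
[[ 0.6017 -0.0355  0.0277  0.0014]
 [ 0.5997 -0.1053  0.0281  0.0011]
 [ 0.5963 -0.1743  0.0278  0.0013]
 [ 0.5942 -0.2445  0.0281  0.0012]
 [ 0.5911 -0.3141  0.0284  0.0009]]
2 scene (127, array([0.6201, 0.1574, 0.0533]), 's range', array([0.0685, 0.1122]), 'slope deg', np.float64(-19.820043191687546))
[[ 0.608  -0.0207  0.0292  0.0008]
 [ 0.6054 -0.0903  0.0292  0.001 ]
 [ 0.6022 -0.1604  0.029   0.0009]
 [ 0.5999 -0.2298  0.029   0.0008]
 [ 0.5969 -0.2996  0.0293  0.0007]]
2 side 4
[[ 0.602  -0.026   0.0275  0.0012]
 [ 0.5993 -0.0946  0.0272  0.0017]
 [ 0.5971 -0.1654  0.0281  0.001 ]
 [ 0.5946 -0.2344  0.0278  0.0014]
 [ 0.5914 -0.3044  0.0283  0.0012]]
(179, array([0.6113, 0.1241, 0.1032]), 's range', array([0.0501, 0.0628]), 'slope deg', np.float64(29.51951884838598))
```

```bash
sed -i 's/^T=np.array(\[.038/T=np.array([.039/' h.py; python3 - <<'E'
from h import *
R=Rdown()
robot.move_gripper(1.0)
robot.goto([.56,-.09,.33],R); im,d,ps=wgrab(3); print(pockets('wrist',im,d,ps)); print(capfit('wrist',im,ps,.09,d))
print(robot.read_t())
robot.goto([.487,-.37,.25],R); im,d,ps=wgrab(4);print(capfit('wrist',im,ps,.09,d)); print(pockets('wrist',im,d,ps))
E
```

```text
[[   0.5946   -0.2916    0.0248    0.0039 1610.      275.8646   13.8882]
 [   0.5964   -0.2296    0.0302    0.0004 2802.      276.4047   69.6827]
 [   0.5992   -0.1607    0.0301    0.0005 2833.      276.7879  136.4984]
 [   0.6019   -0.0913    0.0302    0.0004 2649.      277.9736  203.1804]
 [   0.6048   -0.0222    0.0298    0.0006 2238.      279.7149  265.3365]]
[[   0.4847   -0.2665    0.026     0.0909  743.      380.8721   37.8156]
 [   0.4647   -0.1101    0.0232    0.0915 1233.      402.6894  176.0965]]
19.85
[[   0.4853   -0.3964    0.0262    0.0915 2398.      319.7452  187.407 ]
 [   0.484    -0.2771    0.0222    0.0914 1588.      325.694   306.2733]]
[[   0.5876   -0.3016    0.0535    0.0053  440.      208.8341  251.8795]
 [   0.5965   -0.3101    0.0209    0.0035  465.      197.1828  277.1054]
 [   0.5758   -0.2999    0.0143    0.0038  321.      231.6854  300.2336]
 [   0.5899   -0.2241    0.0221    0.0033 1062.      224.0066  366.7844]]
```

View pics/wrist4.png

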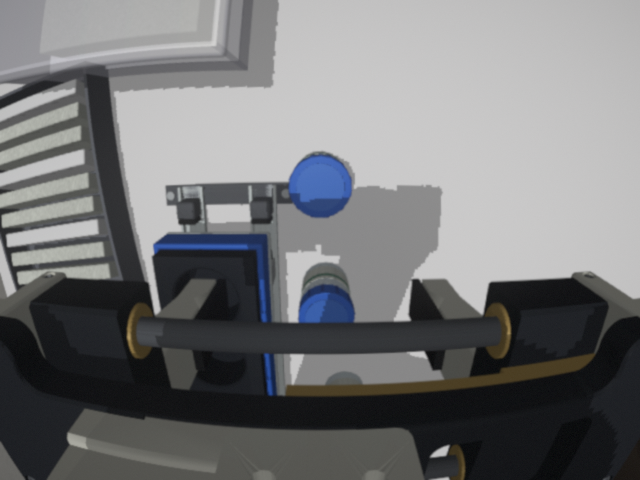

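```bash
python3 - <<'E'
from h import *
for n in ["side","scene"]:
    im,d=load(n,1 if n=='side' else 0); W=cloud(n,im,d);h=hsv(im)
    m=(W[...,0]>.35)&(W[...,0]<.545)&(W[...,1]>-.1)&(W[...,1]<.09)&(W[...,2]>.045)&(W[...,2]<.075)&(h[...,0]<25)&(h[...,1]>80)
    m=cv2.morphologyEx(m.astype(np.uint8),cv2.MORPH_OPEN,np.ones((3,3)))>0
    P=W[m]; print(n,'carton',len(P),cv2.minAreaRect(P[:,:2].astype(np.float32)),P.min(0),P.max(0))
    m=(W[...,0]>.35)&(W[...,0]<.6)&(W[...,1]>.2)&(W[...,1]<.45)&(W[...,2]>.03)&(W[...,2]<.12)&(h[...,1]<60)
    m=(W[...,0]>.3)&(W[...,0]<.56)&(W[...,1]>.15)&(W[...,1]<.45)&(W[...,2]>.09)&(W[...,2]<.12)
    P=W[m]; print('tub',len(P),P.min(0),P.max(0),P.mean(0)); 
    n_,l,s,c=cv2.connectedComponentsWithStats(m.astype(np.uint8)); print(s[1:,4],c[1:])
    for i in range(1,n_):
        if s[i,4]>50: Q=W[l==i]; print(cv2.minEnclosingCircle(Q[:,:2].astype(np.float32)))
E
```

```text
side carton 331 ((0.48031938076019287, 0.005364552140235901), (0.05603005364537239, 0.07184881716966629), 76.8170394897461) [ 0.4411 -0.0261  0.045 ] [0.5207 0.0383 0.0666]
tub 386 [0.426  0.2386 0.09  ] [0.4932 0.4367 0.1042] [0.4604 0.3601 0.096 ]
[282  98   1   5] [[214.9858 198.0035]
 [237.5102 221.8163]
 [246.     218.    ]
 [247.8    221.4   ]]
((0.45796844363212585, 0.40025579929351807), 0.03774688392877579)
((0.46476173400878906, 0.26548606157302856), 0.028009284287691116)
scene carton 399 ((0.4848279654979706, 0.010841496288776398), (0.055334366858005524, 0.07914081960916519), 76.64079284667969) [ 0.4425 -0.0247  0.0452] [0.5268 0.0422 0.0678]
tub 528 [0.4284 0.2515 0.09  ] [0.4991 0.4355 0.1058] [0.4669 0.3785 0.0966]
[439  89] [[441.6355 163.0592]
 [405.8876 186.9888]]
((0.4636177122592926, 0.4023859202861786), 0.03622609004378319)
((0.4747632145881653, 0.27231329679489136), 0.02587059885263443)
```

```bash
cat >> h.py <<'E'
PK35=np.array([.6006,-.1263])
def pocket(i): return PK35+(i-3.5)*.07*T
ZG=.058
def pick(cx,cy,hov=.20):
    R=Rdown(False,'y')
    robot.move_gripper(.87)
    robot.goto([cx,cy,hov],R)
    robot.servo_line([cx,cy,ZG],speed=.15)
    robot.move_gripper(0.0); w=robot.read_grip_width()
    robot.servo_line([cx,cy,.30],speed=.25)
    print('grip w mm',w*88,robot.read_grip_width()*88,'t',robot.read_t())
def place(i,dx=0,dy=0):
    p=pocket(i)+[dx,dy]; R=Rdown()
    robot.goto([*p,.30],R); robot.servo_line([*p,.185],speed=.2); robot.dwell(.2)
    f0=np.array(robot.read_force()); z=.185; fs=[]
    while z>ZG+.066+.0005:
        z=max(z-.006,ZG+.066+.0005)
        robot.servo_line([*p,z],speed=.08); f=np.array(robot.read_force())-f0; fs.append(f.round(1).tolist())
        if np.linalg.norm(f)>14: print('STOP',z,f); break
    print(fs[-5:],z); return z
def release(i):
    p=robot.read_position()
    robot.move_gripper(.85); robot.servo_line([p[0],p[1],.30],speed=.25); print('w',robot.read_grip_width(),'t',robot.read_t())
E
python3 - <<'E'
from h import *
pick(.4853,-.3964); z=place(1)
if z<.127: release(1)
im,d,ps=wgrab(5); print(capfit('wrist',im,ps,.156,d)); im,d=grab('side',5); print(caps('side',im,d))
print(pocket(1))
E
```

```text
grip w mm 55.87489125890526 55.62015626260555 t 25.6
[[0.2, 0.9, 0.3], [0.2, 0.9, -0.1], [0.4, -0.3, 1.0], [0.3, 0.1, 0.2], [-1.0, 0.2, 2.3]] 0.1245
w 0.8486561161805288 t 31.95
[[   0.593    -0.3011    0.0273    0.1575 3369.      318.1401  219.8305]]
[[   0.4478    0.6389    0.1185    0.16      0.4438    0.6062 2493.      167.2331  169.1268]
 [   0.4314    0.1107    0.0269    0.093     0.4316    0.1098  281.      253.9181  260.3559]
 [   0.5914   -0.1659    0.1929    0.0984    0.5584   -0.2255 1485.      375.9125  324.7138]
 [   0.461    -0.1125    0.0268    0.0929    0.4601   -0.1137  370.      310.3919  309.8459]
 [   0.5904   -0.3026    0.0292    0.1587    0.5893   -0.3042  519.      409.6243  319.6821]
 [   0.4819   -0.2723    0.0278    0.0928    0.4814   -0.2725  459.      358.658   351.9586]]
[ 0.5938 -0.3012]
```

View pics/side5.png

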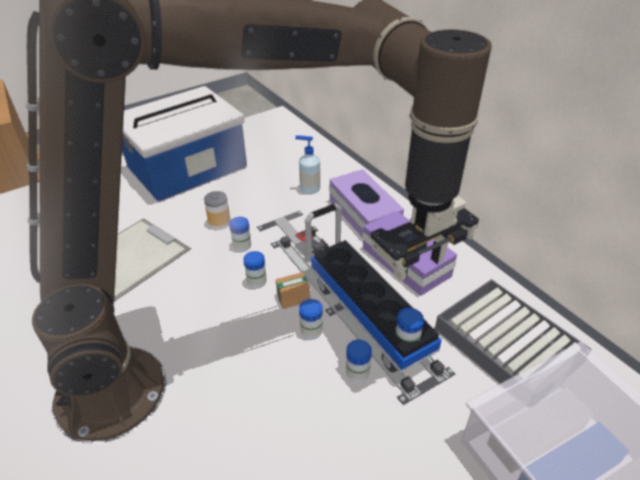

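Canister 1 is seated in pocket 1, with its cap at (410,320) and its top at about 0.157 m. The canister near the pedal has been knocked from x≈0.463 to x≈0.433, cap now at (254,260). I'll carry on and re-measure each canister from a hover.

```bash
cat >> h.py <<'E'
def measure(cx,cy,tag):
    robot.goto([cx,cy,.25],Rdown(False,'y')); im,d,ps=wgrab(tag); c=capfit('wrist',im,ps,.09,d)
    k=np.argmin(np.hypot(c[:,0]-cx,c[:,1]-cy)); print('meas',c[k]); return c[k,:2],np.hypot(c[k,0]-cx,c[k,1]-cy),c[k,2]
def cycle(cx,cy,i,tag):
    c,e,r=measure(cx,cy,tag)
    if e>.012 or abs(r-.026)>.0015: print('CHECK',c,e,r); return False
    pick(*c); 
    if robot.read_grip_width()*88<50: print('LOST'); return False
    z=place(i)
    if z>ZG+.068: return False
    release(i); im,d,ps=wgrab(f'{tag}p'); cc=capfit('wrist',im,ps,.156,d); print('placed',cc[np.argmin(np.hypot(*(cc[:,:2]-pocket(i)).T))][:4],pocket(i)); return True
E
python3 - <<'E'
from h import *
if cycle(.4847,-.2665,2,6): cycle(.4644,-.1095,3,7)
grab('side',7)
E
```

```text
meas [   0.4831   -0.2677    0.0262    0.0914 2221.      318.0545  216.9334]
grip w mm 55.6056053668235 55.85733013108655 t 36.8167
[[1.0, 1.2, 0.2], [0.5, 1.3, -0.7], [-0.0, 1.3, 1.3], [-1.3, 1.1, 0.0], [-0.2, 1.9, 1.5]] 0.1245
w 0.8480045110476733 t 43.2583
placed [ 0.5963 -0.2305  0.0273  0.1575] [ 0.5965 -0.2312]
meas [   0.4621   -0.1073    0.0257    0.0909 1029.      321.9611  213.8426]
grip w mm 55.8144694373143 55.66274632216861 t 48.25
[[0.2, 0.5, 0.7], [0.5, 1.2, -0.2], [0.4, -0.0, 0.4], [1.6, 0.3, -0.0], [0.1, -0.3, 0.3]] 0.1245
w 0.851622814968646 t 54.8667
placed [ 0.5992 -0.1605  0.0273  0.1575] [ 0.5992 -0.1613]
```

View pics/side7.png

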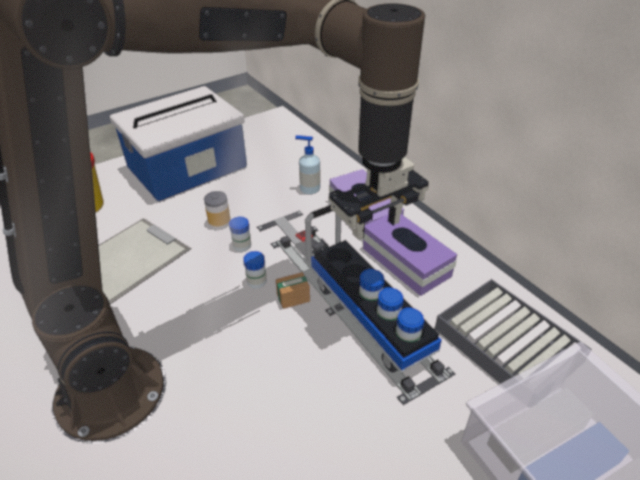

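Pockets 1–3 are filled; the remaining caps are at (254,260) and (240,227).

```bash
python3 - <<'E'
from h import *
if cycle(.434,.1145,4,8): cycle(.4685,.269,5,9)
grab('side',9);grab('scene',9)
E
```

```text
meas [   0.4326    0.1169    0.0259    0.0908 1086.      320.6952  213.395 ]
grip w mm 55.639039598600526 55.666901645372214 t 60.225
[[0.4, -1.3, 0.9], [1.2, -1.2, 0.8], [1.0, -0.9, 0.6], [1.1, -0.5, 0.3], [0.4, -0.4, 0.9]] 0.1245
w 0.8510608415296991 t 67.1583
placed [ 0.6019 -0.0903  0.0273  0.1574] [ 0.602  -0.0913]
meas [   0.467     0.2683    0.0259    0.0909 1171.      319.0956  214.2852]
grip w mm 56.280338937424695 56.28651945127335 t 72.5167
[[-0.5, 0.7, -0.3], [0.5, 0.9, -0.2], [0.1, 1.0, -0.8], [-0.4, 0.2, -0.6], [-0.0, 1.8, -0.2]] 0.1245
w 0.8484258412694834 t 79.5
placed [ 0.6046 -0.0205  0.0271  0.1575] [ 0.6047 -0.0214]
```

View pics/side9.png

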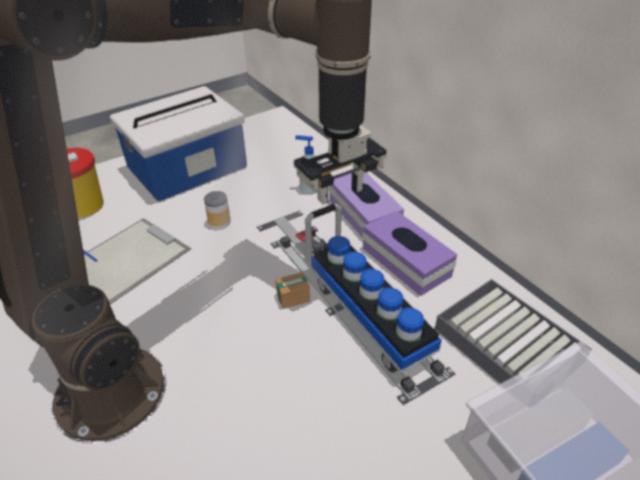

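All five are seated. Next is the pedal flick, so I'll check the clearance around the pad for the fingers.

```bash
cat >> h.py <<'E'
PIV=pocket(5)+(.074+.0277)*T
HAND=pocket(5)+.074*T
E
python3 - <<'E'
from h import *
c=PIV+.0776*T; print(PIV,c)
robot.servo_line([*robot.read_position()[:2],.36],speed=.25)
q=c-.0*T
robot.goto([*q,.30],Rdown(True)); im,d,ps=wgrab(10)
robot.goto([*q,.30],Rdown(False,'y')); im2,d2,ps2=wgrab(11)
for im,d,ps in ((im,d,ps),(im2,d2,ps2)):
    W=wcloud(d,ps); print(red('wrist',im,d,ps))
    s=(W[...,:2]-PIV)@T; x=(W[...,:2]-PIV)@X; z=W[...,2]
    # top-down height map 4 mm: s from .03 to .16, x -.08..+.08
    print('      x:',list(range(-80,81,8)))
    for a in np.arange(.03,.16,.008):
        row=[]
        for b in np.arange(-.08,.081,.008):
            k=(abs(s-a)<.004)&(abs(x-b)<.004)&np.isfinite(z)
            row.append(int(1000*np.percentile(z[k],90)) if k.sum()>2 else -1)
        print(round(a*1000),row)
E
```

```text
[0.6087 0.0802] [0.6117 0.1578]
(726, array([0.612 , 0.1614, 0.0532]), 's range', array([0.0602, 0.0992]), 'slope deg', np.float64(-14.01367106767379))
      x: [-80, -72, -64, -56, -48, -40, -32, -24, -16, -8, 0, 8, 16, 24, 32, 40, 48, 56, 64, 72, 80]
30 [1, 1, 1, 10, 4, 4, 4, 10, 7, 64, 64, 64, 7, 1, 9, 4, 5, 10, 2, 1, 1]
38 [1, 2, 1, 10, 5, 4, 5, 9, 7, 62, 63, 62, 7, 1, 9, 4, 5, 10, 2, 1, 384]
46 [1, 1, 1, 9, 4, 4, 4, 9, 7, 60, 60, 60, 8, 1, 9, 384, 4, 10, 390, 390, 386]
54 [1, 1, 1, 10, 4, 4, 8, 10, 1, 58, 58, 58, -1, 2, 384, 388, 390, 390, 390, 390, 386]
62 [409, 1, 1, 10, 4, 4, 9, 9, 57, 58, 57, 58, 58, 1, 10, 390, 390, 390, 401, 390, 408]
70 [409, 409, 2, 10, 5, 358, 9, 9, 56, 58, 58, 58, 57, 1, 10, 390, 390, 390, 407, 409, 409]
78 [409, 409, 409, 9, 4, 367, 9, 9, 54, 55, 55, 55, 54, 1, 10, 362, 5, 9, 409, 409, 409]
86 [409, 409, 409, 340, 339, 374, 5, 10, 51, 53, 54, 53, 52, 409, 10, 370, 339, 339, 409, 409, 409]
94 [409, 409, 409, 409, 390, 389, 4, 9, 49, 51, 51, 52, 409, 409, 409, 409, 409, 409, 409, 409, 409]
102 [409, 409, 409, 409, 420, 420, 420, 418, 419, 419, 419, 419,
[... 1551 characters left out ...]
1, 2, 25, 29, 29, 384, 409, 409, 409, 48, 48, 48, 10, 29, 29, 29, 10, 1, 1, 1]
110 [1, 1, 1, 27, 31, 30, 384, 409, 409, 7, 7, 8, 8, 384, 31, 31, 31, -1, 1, 1, 1]
118 [1, 1, 2, 28, 31, 390, 390, 409, 409, 368, 361, 390, 390, 388, 383, 31, 31, -1, 1, 1, 2]
126 [1, 4, 4, 10, 31, 390, 391, 409, 409, 340, 391, 390, 390, 390, 30, 30, 30, 10, 4, 4, 1]
134 [1, 7, 7, 10, 4, 390, 391, 409, 409, 339, 390, 390, 391, 390, 10, 5, 5, 9, 7, 8, 1]
142 [1, 5, 5, 5, 4, 390, 407, 409, 409, 409, 409, 407, 401, 390, 390, 4, 4, 5, 4, 5, 1]
150 [2, 2, 2, 3, 3, 408, 409, 409, 409, 409, 409, 409, 390, 390, 390, 3, 3, 3, 2, 3, 1]
158 [2, 1, 1, 1, 1, 396, 390, 409, 409, 410, 409, 409, 387, 386, 386, 385, 1, 1, 1, 1, 1]
```

View pics/wrist10.png

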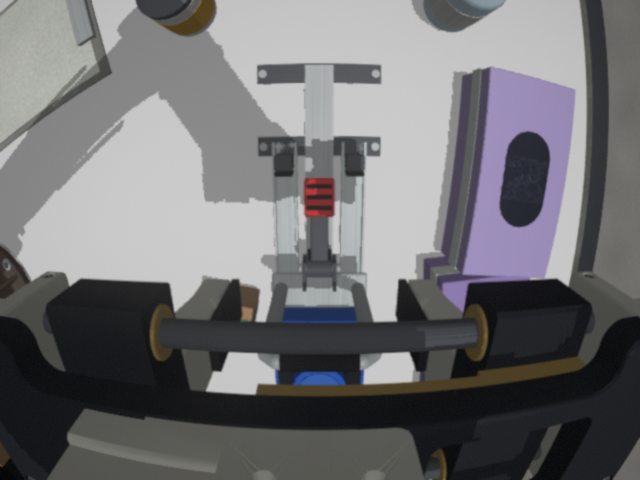

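View pics/wrist11.png

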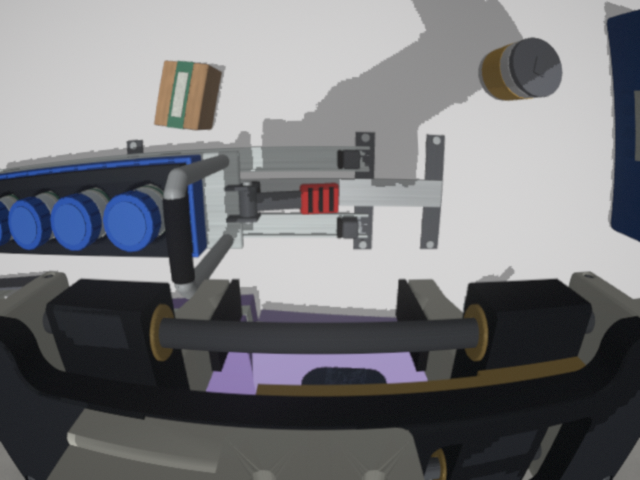

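The pad is at −14°, centred at s≈78 mm. The buffers (31 mm high) are at s≥100 mm and |x|≥32 mm, so the fingers fit at the sides. I'll grip the pad's sides with the tool leaning out and swing it up along its arc.

```bash
cat >> h.py <<'E'
def pedpose(th,off=0,tilt0=-36,ext=.013):
    tilt=np.radians(tilt0+ (th+14)); R=Rdown(True,'x',tilt)
    t=np.radians(th); q=PIV+(.08*np.cos(t)+off)*T; p=np.array([*q,.066+.08*np.sin(t)])
    return p+ext*R[:,2],R
E
python3 - <<'E'
from h import *
for th in (-14,0,15,30): p,R=pedpose(th); print(p,R[:,2],robot.ik(p,R))
p,R=pedpose(-14); print(robot.ik(p-.12*R[:,2],R))
E
```

```text
[0.6114 0.1502 0.0361] [-0.0229 -0.5873 -0.809 ] [ 44.74    37.7592 -17.462   26.2179 -65.2041 115.3867]
[0.6116 0.1553 0.0539] [-0.0146 -0.3743 -0.9272] [ 41.0635  31.0171 -18.0754  18.7901 -57.8251 124.2674]
[0.6116 0.1559 0.0738] [-0.0048 -0.1218 -0.9925] [ 35.3644  25.3384 -16.7671   7.0014 -52.3863 137.9066]
[0.6114 0.1513 0.0931] [ 0.0054  0.1391 -0.9903] [ 27.0757  21.8858 -13.0015  -8.9185 -51.5168 156.027 ]
[ 48.8551  35.216   -6.0033  22.0841 -79.102  118.7591]
```

```bash
python3 - <<'E'
from h import *
p,R=pedpose(-14)
robot.goto(p-.16*R[:,2],R); robot.move_gripper(.68)
robot.servo_line(p-.05*R[:,2],R,speed=.15); robot.dwell(.2); f0=np.array(robot.read_force())
robot.servo_line(p,R,speed=.06); print('down',np.array(robot.read_force())-f0)
robot.move_gripper(0.0); print('w mm',robot.read_grip_width()*88); print('grip',np.array(robot.read_force())-f0)
for th in np.arange(-11,31.1,3):
    p,R=pedpose(th); robot.servo_line(p,R,speed=.04); f=np.array(robot.read_force())-f0
    print(th,f.round(1),(np.array(robot.read_position())-p).round(4),robot.read_grip_width()*88)
    if np.linalg.norm(f)>45: print('stop');break
im,d=grab('side',12); im,d=grab('scene',12); print(robot.read_t())
E
```

```text
down [ 1.0178 -0.2495  0.0757]
w mm 34.204514939458626
grip [ 4.0466 -1.0141 -0.2625]
-11.0 [ 6.7 -5.8 -3.9] [ 0.0004 -0.001   0.    ] 34.2333773379159
-8.0 [  9.5 -10.7  -5.7] [ 0.0003 -0.0022 -0.0002] 33.87834264915257
-5.0 [ 10.5 -13.5  -7.5] [ 0.0002 -0.0028 -0.0003] 33.94019680191159
-2.0 [ 6.6 -5.3 -3.4] [ 0.0004 -0.0013 -0.0001] 33.76701712794795
1.0 [ 5.6 -0.8 -1.9] [ 0.0005 -0.0001  0.0002] 33.78821184920187
4.0 [ 3.8  0.7 -0.9] [0.0006 0.0004 0.0003] 33.965593722999046
7.0 [3.5 1.1 0. ] [0.0005 0.0003 0.0003] 33.49468196910048
10.0 [ 4.4  0.4 -0.2] [0.0005 0.0003 0.0002] 33.810667079858135
13.0 [ 4.4 -0.3  0.2] [0.0005 0.0002 0.0002] 33.92421293753157
16.0 [ 5.1 -0.   0.4] [0.0005 0.0002 0.0001] 33.62272180525605
19.0 [ 5.7 -1.5 -0.1] [0.0005 0.0001 0.0001] 33.69393161213435
22.0 [ 4.9 -0.5 -0.4] [0.0005 0.     0.    ] 34.148704077487885
25.0 [ 5.1 -0.5 -1.3] [ 0.0005 -0.     -0.    ] 33.95437568744593
28.0 [ 5.3 -0.2 -0.7] [ 0.0005 -0.0001 -0.0001] 34.044297592995946
31.0 [ 8.7 -0.8 -7.1] [ 0.0004 -0.0003 -0.001 ] 33.97403250839303
97.0167
```

```bash
python3 - <<'E'
from h import *
f0=np.array(robot.read_force())
p,R=pedpose(33); robot.servo_line(p,R,speed=.04); print(np.array(robot.read_force())-f0,np.array(robot.read_position())-p)
robot.move_gripper(.6)
p=np.array(robot.read_position()); robot.servo_line(p-.08*R[:,2],R,speed=.2)
p=np.array(robot.read_position()); robot.servo_line([*(p[:2]+.03*T),.30],Rdown(True),speed=.25)
p=np.array(robot.read_position()); robot.goto([*(PIV+.07*T),.33],Rdown(True))
im,d,ps=wgrab(13); print(red('wrist',im,d,ps))
for n in ('scene','side'):
    im,d=grab(n,13); print(red(n,im,d)); c=caps(n,im,d); print(c[abs(c[:,3]-.157)<.01][:,:4])
print(robot.read_t())
E
```

```text
[  2.9231   1.7255 -12.6464] [ 0.0003 -0.0004 -0.0027]
(604, array([0.611 , 0.158 , 0.1164]), 's range', array([0.048 , 0.0872]), 'slope deg', np.float64(25.464896498685338))
(165, array([0.6157, 0.1464, 0.1113]), 's range', array([0.0471, 0.0871]), 'slope deg', np.float64(0.8234542532095486))
[[ 0.6069 -0.0227  0.0282  0.1602]
 [ 0.6036 -0.0919  0.0283  0.1594]
 [ 0.6008 -0.1618  0.0287  0.1596]
 [ 0.5978 -0.232   0.0285  0.1596]
 [ 0.5938 -0.3028  0.0284  0.1591]]
(17, array([0.6003, 0.139 , 0.1087]), 's range', array([0.0458, 0.0697]), 'slope deg', np.float64(31.945212867964226))
[[ 0.4458  0.7091  0.1538  0.1596]
 [ 0.6022 -0.0976  0.0966  0.1591]
 [ 0.5944 -0.2355  0.029   0.1591]
 [ 0.5901 -0.3054  0.0288  0.1587]]
99.4667
```

View pics/side13.png

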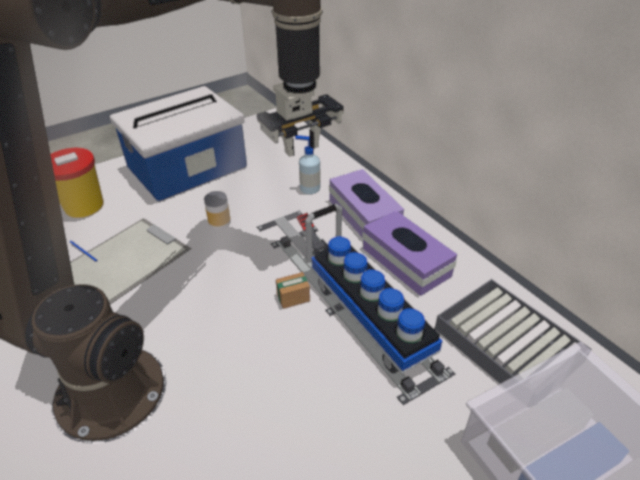

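```bash
python3 - <<'E'
from h import *
R=Rdown(False,'y'); h=HAND-.0015*T
robot.goto([*h,.30],R); robot.move_gripper(.65)
robot.servo_line([*h,.187],speed=.12); robot.dwell(.2); f0=np.array(robot.read_force())
robot.move_gripper(0.0); print('w mm',robot.read_grip_width()*88,(np.array(robot.read_force())-f0).round(1),'t',robot.read_t())
u=0
while u<.205:
    u+= .02 if u<.119 else .004
    robot.servo_line([*(h+u*T),.187],speed=.06 if u<.125 else .03)
    f=np.array(robot.read_force())-f0
    if u>.11 or abs(f[1])>5: print(round(u,3),f.round(1),robot.read_position()[:2])
    if abs(f[1])>13 or np.linalg.norm(f)>25: print('stop'); break
robot.dwell(.3); print((np.array(robot.read_force())-f0).round(1),robot.read_position()-np.array([*h,0]))
print(robot.read_t()); grab('side',14)
E
```

```text
w mm 14.928603036271436 [-0.5 -1.7 -1.4] t 105.65
0.12 [-3.5  2.   0.8] [0.6121 0.1716]
0.124 [-3.5  1.4 -0. ] [0.6123 0.1752]
0.128 [-3.9  0.5  0.6] [0.6124 0.1791]
0.132 [-3.1  1.2  0.7] [0.6126 0.1832]
0.136 [-3.9  1.1  1.2] [0.6127 0.1873]
0.14 [-4.2 -0.3  0.9] [0.6129 0.1913]
0.144 [-4.8  1.1  0.8] [0.6131 0.1952]
0.148 [-5.3  0.   0.8] [0.6132 0.1992]
0.152 [-5.   0.5  0.2] [0.6134 0.2033]
0.156 [-5.3  0.7  0.4] [0.6135 0.2074]
0.16 [-4.9  0.7  1.2] [0.6137 0.2115]
0.164 [-5.3  0.8  1.7] [0.6138 0.2155]
0.168 [-5.9  2.3  1.1] [0.614  0.2195]
0.172 [-5.3  2.1  0.9] [0.6141 0.2236]
0.176 [-4.8  0.5  1.5] [0.6143 0.2276]
0.18 [ -3.3 -10.2   2.6] [0.6142 0.2283]
0.184 [ -2.  -24.1   3.4] [0.6142 0.2284]
stop
[ -1.7 -22.9   4.2] [0.0067 0.1773 0.187 ]
113.35
```

View pics/side14.png

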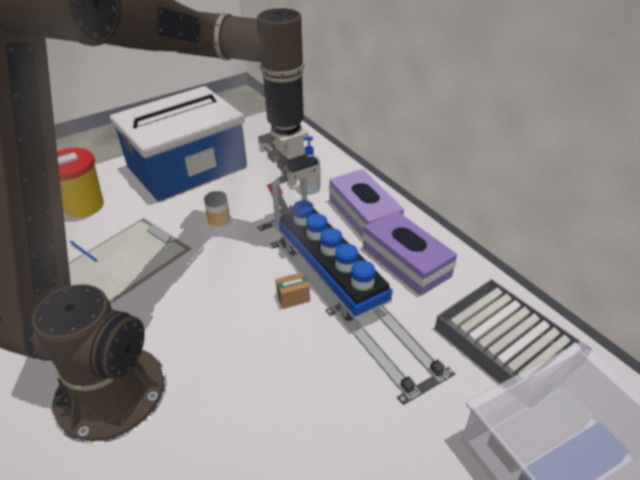

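The trolley is against the buffers: the force jumped to −24 N after 177 mm of travel. Releasing the handle and locking it.

```bash
python3 - <<'E'
from h import *
h=HAND-.0015*T
robot.servo_line([*(h+.1775*T),.187],speed=.03); robot.move_gripper(.65)
p=robot.read_position(); robot.servo_line([p[0],p[1],.32],speed=.2)
print(pushdown(off=.176+.003)[-14:])
p=robot.read_position(); robot.servo_line([p[0],p[1],.30],speed=.2); 
q=PIV+.246*T
im,d,ps=wgrab(15); print(red('wrist',im,d,ps)); print('expected PIV s shift .176'); print(robot.read_t())
robot.goto([.5,-.05,.40],Rdown())
for n in ('scene','side'):
    im,d=grab(n,15); print(red(n,im,d)); c=caps(n,im,d); print(c[abs(c[:,3]-.157)<.01][:,:4])
im,d,ps=wgrab(16)
print(robot.read_t())
E
```

```text
[[  0.081    0.0807  -0.4138   0.5498   0.463 ]
 [  0.078    0.0776  -0.1925  -0.3288  -0.3897]
 [  0.075    0.0746  -0.457    0.2393  -0.0452]
 [  0.072    0.0717   0.3683  -0.1034   0.5373]
 [  0.069    0.0691  -0.3608   1.4595   2.3235]
 [  0.066    0.0672  -4.8658   1.6237   8.7119]
 [  0.063    0.0654  -6.708    2.3457  14.9352]
 [  0.06     0.0632  -7.8545   2.3784  18.7218]
 [  0.057    0.0611 -10.4333   3.0572  24.3893]
 [  0.054    0.0584 -12.0268   3.7171  24.9715]
 [  0.051    0.0555 -11.482    3.0531  25.6397]
 [  0.048    0.0526 -11.8016   0.031   27.9066]
 [  0.045    0.0522 -19.1579  -1.9392  43.4879]
 [  0.045    0.0522 -18.2516  -1.1     43.0824]]
(712, array([0.6182, 0.3314, 0.0532]), 's range', array([0.2348, 0.274 ]), 'slope deg', np.float64(-13.51686212287874))
expected PIV s shift .176
131.3833
(124, array([0.6239, 0.3315, 0.0542]), 's range', array([0.2314, 0.2742]), 'slope deg', np.float64(-19.231466256254404))
[[ 0.6139  0.1556  0.0293  0.1595]
 [ 0.6104  0.0848  0.0288  0.1598]
 [ 0.6081  0.015   0.029   0.1594]
 [ 0.6045 -0.0565  0.029   0.1596]
 [ 0.6013 -0.1255  0.0284  0.1595]]
9
[[0.4497 0.6168 0.1138 0.16  ]
 [0.6104 0.0079 0.1646 0.159 ]]
133.8
```

View pics/side15.png

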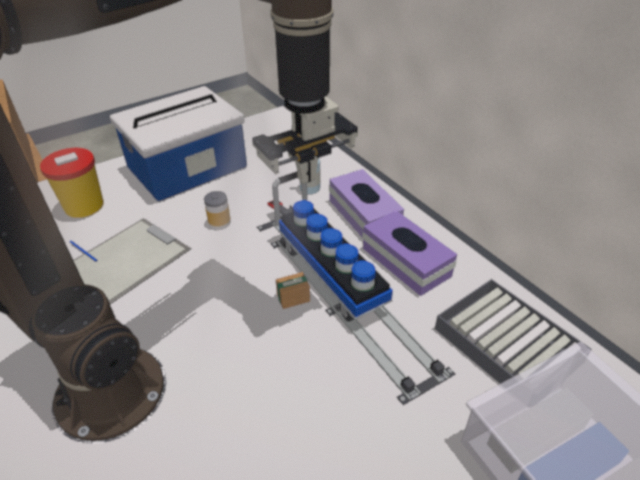

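View pics/wrist15.png

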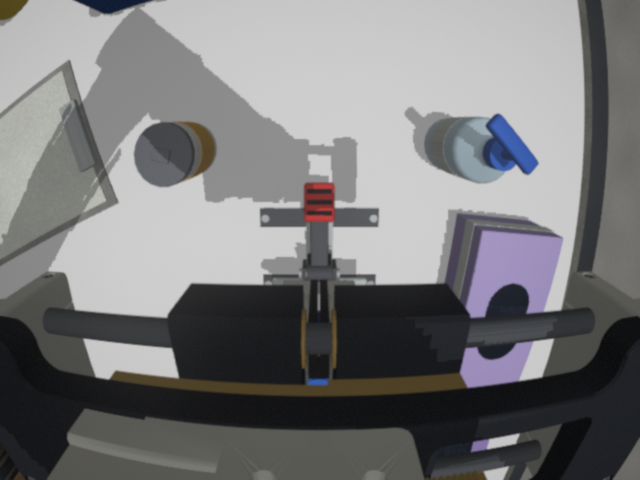

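View pics/scene15.png

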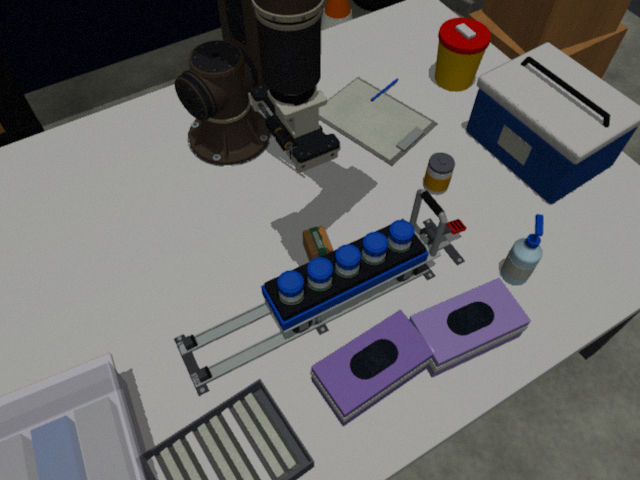

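```bash
python3 - <<'E'
from h import *
A=load('side',14)[0];B=load('side',15)[0]
g=lambda a:cv2.cvtColor(a,cv2.COLOR_RGB2GRAY)[195:310,325:395].astype(np.float32)
print(cv2.phaseCorrelate(g(A),g(B),cv2.createHanningWindow((70,115),cv2.CV_32F)))
for t in (14,15):
    m=bluemask(load('side',t)[0]); n,l,s,c=cv2.connectedComponentsWithStats(m); print(c[1:][s[1:,4]>150].round(2).tolist())
im,d,ps=wload(16); c=capfit('wrist',im,ps,.156,d); print(c[:,:4])
for tag in (13,15):
    c=caps('scene',*load('scene',tag)); 
E
```

```text
((0.2813463941905425, 0.28847773619017403), 1.0419763101471795)
[[167.35, 169.11], [337.41, 244.06], [349.72, 291.17]]
[[167.47, 169.13], [336.27, 242.88], [349.74, 291.36]]
[[ 0.5988 -0.1259  0.0271  0.1574]
 [ 0.6023 -0.0559  0.0272  0.1575]
 [ 0.6052  0.0135  0.0273  0.1576]]
```

```bash
python3 - <<'E'
from h import *
print(robot.read_t()); robot.job_done()
E
```

```text
133.8
the job is handed in; nothing more can be done
```

The job is done and handed in at 133.8 s. The trolley was locked, loaded with all five canisters, unlocked, rolled to the courier-end buffers and locked again.

**First lock:** the pedal went onto its stop at about 40 N. The bite crept the trolley about 10 mm left, so I re-measured the pockets before loading.

**Loading:** all five canisters went in upright, one per pocket. Their tops measured 0.157–0.160 m against the expected 0.156 m, and their centres were within about 1 mm of the wrist-camera pocket positions. One canister was knocked about 3 cm aside during the run; I re-measured it and loaded it normally.

**Unlock and roll:** I gripped the pedal and swung it up to its upper stop. I rolled the trolley 177 mm by the handle until the force jumped to 24 N with no further movement, which I took as the buffers.

**Final lock:** the pad slopes −13.5° with its top at 0.053 m, which is fully down. The tub and carton look unmoved in the pictures, and the arm was well clear at hand-in.

**Checks that disagreed:**
- The image comparison before and after the last lock hints at up to about 1 mm of shift back from the buffers. The cap positions suggest about 0.3 mm, so it is within measuring noise.
- The handle grip width read 15 mm, not the expected 19 mm. The bar still moved with the gripper all the way.

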